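Pack the punches and lock them with the chock

ROBOT

A 6-joint arm with a two-finger parallel gripper is mounted at the origin on the work surface. World frame = base frame: x ahead of the robot, y to its left, z up, the work surface at z = 0. Lengths are in m, angles in rad, forces in N, time in s.
With the tool pointing down it reaches from about 0.275 to 0.85 m from the base axis. Payload 19 kg.
Tool frame: the origin (TCP) lies midway between the tips of the shut fingers; the grasp point (between the pads) lies 19 mm behind it; z points along the fingers, y is the line along which they close (so a half turn about z gives the same grasp; the last joint's range is limited). The gripper opens to 85 mm and grips with 20 to 120 N. Pads are 22 mm wide; open, the fingers measure 114 mm over their backs; the gripper's body (76 mm by 85 mm) begins 54 mm behind the grasp point. The pads swing forward as they close: fully open they stand 13 mm farther back than shut.
Start: joints at [1.07, 0.15, 1.437, -0, 1.554, -0.134], TCP at [0.206, 0.537, 0.231] pointing down, gripper open.
Joint ranges: [-2.8, 2.8], [-0.68, 2.1], [0.12, 2.68], [-1.39, 4.53], [0.16, 2.79], [-2.81, 2.81]. Speed limits (rad/s): [1.89, 1.89, 2.22, 3.01, 3.01, 3.01].

INTERFACE

Orientations are given as a rotation vector (axis times angle).
In Python, from plant import env, imaging gives the robot as it stands.
- The arm moves only by the shell command python3 -m creep 'ROWS'. ROWS is JSON, a list of rows, each a list of 7 numbers: the shift along the tool's x, y, z each as a share of 100 mm, from -1 to 1, then the turn, a rotation vector about the tool's x, y, z each as a share of 180 degrees, from -1 to 1, then the closure, from 0 (fully open) to 1 (shut). A call has 1 to 8 rows; each row is the pose to reach, as a shift and turn from the pose commanded when the call began, along the tool's axes at that moment, turning the shorter way round; what a row does not reach only later rows make up. A row lasts 1/10 s, in which the tool goes at most 50 mm and 8.59 degrees, less where a joint would pass 70% of its speed; a pose out of reach is approached as far as the arm can. A call with a number of a shift or a turn outside -1 to 1 is refused whole. A call with a gripper value outside its range is refused whole. The fingers move at their own pace and stop on an object; the grip force is fixed at half the most. Time passes only in rows, so rows that repeat a pose let the fingers close. It gives the time, the measured TCP pose, the force, the opening and the grip force at its end, in the units of the state.
- env.read_state(): the state, without advancing time (a new reading comes with each control period).
- imaging.read_camera(name): name is "side" or "top" or "wrist"; returns a dict with "frame" (384x512x3 uint8, red, green, blue), "K" (3x3 intrinsics, pixels), "cam_to_world" (4x4, takes a point from camera to world coordinates). Camera axes: x right, y down, z forward; pixel columns grow to the right and rows downward; lengths in m; the calibration is good to about 2 mm. A picture is of the moment at which its call begins. There is no depth.
- env.job_done(): hands the job in; it is judged then, once.
The state is a dict: "clock": time; "q": joint angles; "qvel": joint speeds; "tau": joint torques, N m; "ee_pos": TCP position; "tcp_rot": TCP orientation; "force": force on the tool from outside, world axes, zero at the start; "wrist_torque": the same for the moment, N m; "grip_width": finger opening in m; "grasp_force": force on a finger pad.
Only numpy, scipy, OpenCV 4.12 (cv2) and the standard library are available. Lean on these libraries where they do the work, as an engineer would, in place of code of your own. Each camera call takes 0.05 s, during which the arm holds its last target. There are 200 camera calls.

TASK

Finish packing the round blue canister: set the three loose steel punches, shanks up, into it so that they stand on its floor in the ring around the middle punch, beside the two ring punches already there (six places in the ring, one left free). Set them in, do not drop them. Then push the orange tapered chock, narrow end down, firmly into the last free place of the ring until it will go no further and wedges the pack tight; let go, and leave the vee block, the red can and the height gauge where they are.

Things in the scene. Friction and masses are not known exactly. Their poses are not given: they have to be found in the camera images.
- canister: open round blue canister fixed to the table, outer diameter 133 mm, inner 125 mm, 48 mm high, floor 5 mm thick. Origin at the centre of its underside on the table, z up; its yaw means nothing. Holds one punch in the middle and six ring places about 41 mm from the axis, 60 degrees apart, with 2 to 3 mm of play; punches in it stand loose and can be shifted a little
- core: punch already standing in the middle of the canister: silver cylindrical steel body 40 mm in diameter and 45 mm high (the bottom edge chamfered 5 mm in over 8 mm of height, the top edge 3 mm), with a brass-coloured round shank 12 mm in diameter and 30 mm long standing on the middle of its top (75 mm overall); about 0.35 kg. Origin at the centre of the underside, z up along the axis
- packed_a: punch already standing in the ring of the canister; same as core
- packed_b: punch already standing in the ring of the canister, about 120 degrees anticlockwise (from above) from packed_a, so that one place is free between them and three on the other side; same as core
- punch_1: loose punch standing on the table; same as core. In the canister its underside stands 5 mm and its shoulder 50 mm above the table, 2 mm above the rim. All punches are interchangeable
- punch_2: loose punch standing on the table; same as core. In the canister its underside stands 5 mm and its shoulder 50 mm above the table, 2 mm above the rim. All punches are interchangeable
- punch_3: loose punch standing on the table; same as core. In the canister its underside stands 5 mm and its shoulder 50 mm above the table, 2 mm above the rim. All punches are interchangeable
- chock: orange plastic cone standing narrow end down: 28 mm in diameter at the bottom, 48 mm at the top, 50 mm high, with a black round grip 12 mm thick, 30 mm long on top; 0.08 kg. Origin at the centre of its underside, z up. Pushed with about 15 N into the last ring place it shifts the punches aside, stops with its underside 0 to 8 mm above the canister floor and stays by friction
- vee_block: bystander: grey steel vee block, 50 x 50 mm, 44 mm high, 0.6 kg; origin at the centre of its underside
- oil_can: bystander: red round can with a paper label, 44 mm in diameter, 85 mm high; origin at the centre of its underside
- gauge: bystander: height gauge, steel foot 60 mm (x) by 100 mm (y) and 30 mm high, upright column to 310 mm; origin at the centre of its underside
Mind the look-alikes: they are no part of the job. What is shaped like the punch_2 but pink is not meant.

How it is judged:
By the outcome, as a careful person would: the job done as asked, in the order asked, and still so for the second after the job is handed in, with the robot touching nothing.
It also fails if it takes over 72 s, if anything falls off the work surface, if the arm or the gripper's body presses on something with over 40 N, if the wrist force passes 120 N, or if a joint passes its speed limit or range.

## Working session

There is one attempt and no reset: what is moved stays moved. The work goes in short steps, Python scripts to look and compute and a shell command to move; the robot and the scene stay as the last step left them, time stands still between calls to the robot, and variables do not carry over. Pictures are saved under pics/ and viewed, at most 10 in all, crops included, and the job is handed in when it is done.

```bash
ls; mkdir -p pics
python3 - <<'E'
from plant import env, imaging
import cv2,numpy as np
ims=[]
for n in ["top","side"]:
    c=imaging.read_camera(n); cv2.imwrite(f'pics/{n}0.png',c["frame"][...,::-1]); print(n,c["K"].round(1).tolist(),c["cam_to_world"].round(3).tolist())
s=env.read_state();print(s)
E
```

```text
pics
top [[350.6, 0.0, 258.0], [0.0, 350.6, 193.1], [0.0, 0.0, 1.0]] [[0.011, -0.994, 0.11, 0.482], [-1.0, -0.013, -0.018, 0.008], [0.02, -0.11, -0.994, 0.917], [0.0, 0.0, 0.0, 1.0]]
side [[426.3, 0.0, 263.7], [0.0, 426.3, 193.3], [0.0, 0.0, 1.0]] [[0.965, -0.176, 0.195, 0.357], [-0.263, -0.659, 0.705, -0.774], [0.005, -0.731, -0.682, 0.77], [0.0, 0.0, 0.0, 1.0]]
{'clock': 0.1, 'q': array([ 1.07000754e+00,  1.50912036e-01,  1.43791817e+00, -7.74402204e-06,
        1.55381619e+00, -1.33973124e-01]), 'qvel': array([ 2.68512792e-04,  4.75298947e-05, -1.29372498e-03, -1.00298905e-03,
       -3.11560357e-04,  1.41293210e-03]), 'tau': array([ 5.18153582e-03, -7.14378333e+01, -5.71798146e+01, -1.97334693e-04,
        6.88290282e-03,  1.07481169e-04]), 'ee_pos': array([0.20612366, 0.53655608, 0.23077378]), 'tcp_rot': array([-5.72908845e-01, -3.08858503e+00,  1.57617081e-03]), 'force': array([-0.33102058, -0.0330464 ,  0.90292246]), 'wrist_torque': array([-0.02714271,  0.02117266, -0.02073145]), 'grasp_force': 0.0, 'grip_width': 0.08524878815181798}
```

View pics/top0.png

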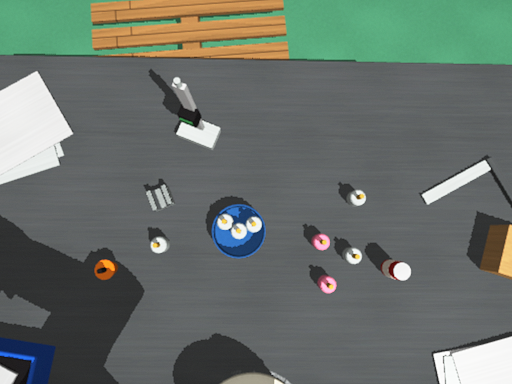

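View pics/side0.png

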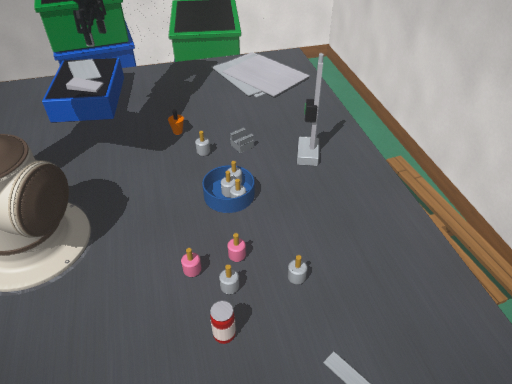

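Top: canister ~(238,231) holding three punches, with the free triple on the robot's side. Loose punches are at (358,197), (353,256) and (159,244), the chock at (105,269), and pink decoys at (321,242) and (328,284). The side view agrees.

```bash
cat > h.py <<'E'
from plant import env, imaging
import cv2,numpy as np
from scipy.spatial.transform import Rotation as R
def ray(c,u,v):
    M=c["cam_to_world"]; d=M[:3,:3]@np.linalg.inv(c["K"])@np.array([u,v,1.]); return M[:3,3],d
def onz(c,u,v,z):
    o,d=ray(c,u,v); return o+d*(z-o[2])/d[2]
def proj(c,p):
    q=np.linalg.inv(c["cam_to_world"])@np.append(p,1); q=c["K"]@q[:3]; return q[:2]/q[2]
def meet(rays):
    A=0;b=0
    for o,d in rays:
        d=d/np.linalg.norm(d); P=np.eye(3)-np.outer(d,d); A=A+P; b=b+P@o
    x=np.linalg.solve(A,b); return x,[np.linalg.norm(np.cross(d/np.linalg.norm(d),x-o)) for o,d in rays]
def blobs(m,amin=4):
    n,l,s,c=cv2.connectedComponentsWithStats(m.astype(np.uint8)); return [(c[i].round(1),s[i].tolist()) for i in range(1,n) if s[i,4]>=amin]
def brass(f):
    h=cv2.cvtColor(f,cv2.COLOR_RGB2HSV); return (h[...,0]>10)&(h[...,0]<30)&(h[...,1]>110)&(h[...,2]>60)
def st():
    s=env.read_state(); print(round(s["clock"],2),s["ee_pos"].round(4),"f",s["force"].round(1),"w",s["grip_width"].round(4),"g",round(float(s["grasp_force"]),1)); return s
E
python3 - <<'E'
from h import *
t=imaging.read_camera("top");s=imaging.read_camera("side");w=imaging.read_camera("wrist")
for n,c in (("top",t),("side",s)):
    print(n)
    for b in blobs(brass(c["frame"])):
        if b[1][4]<400: print(b)
print(w["K"].round(1).tolist(),w["cam_to_world"].round(3).tolist())
Rt=R.from_rotvec(env.read_state()["tcp_rot"]).as_matrix()
print("cam in tool",(Rt.T@(w["cam_to_world"][:3,3]-env.read_state()["ee_pos"])).round(3),(Rt.T@w["cam_to_world"][:3,:3]).round(3).tolist())
# silver bodies, blue ring on top
for u,v in [(358,197),(353,256),(159,244)]: print(onz(t,u,v,.045).round(3))
h=cv2.cvtColor(t["frame"],cv2.COLOR_RGB2HSV); m=(h[...,0]>100)&(h[...,0]<125)&(h[...,1]>150); m[:180]=0;m[:,:200]=0;m[:,280:]=0
p=np.argwhere(m)[:,::-1]; (x,y),r=cv2.minEnclosingCircle(p.astype(np.float32)); print(x,y,r,onz(t,x,y,.045))
E
```

```text
top
(array([359.9, 196.1]), [357, 194, 7, 5, 27])
(array([223.7, 220.8]), [222, 219, 5, 5, 18])
(array([253.3, 223.5]), [252, 222, 4, 4, 14])
(array([237.8, 230.4]), [236, 229, 5, 4, 16])
(array([322.9, 241.5]), [320, 240, 6, 4, 21])
(array([155.9, 244.6]), [153, 243, 7, 4, 25])
(array([355.5, 255.9]), [352, 254, 8, 5, 27])
(array([105.7, 269. ]), [95, 260, 23, 20, 318])
(array([329.5, 285.4]), [327, 283, 6, 6, 25])
side
(array([176.2, 123.9]), [168, 114, 16, 21, 230])
(array([201. , 135.4]), [199, 131, 5, 10, 37])
(array([233.3, 165.6]), [231, 161, 5, 11, 45])
(array([227.5, 175.8]), [226, 171, 4, 11, 40])
(array([237.4, 183.8]), [235, 179, 5, 11, 46])
(array([235.6, 238.7]), [233, 233, 6, 13, 62])
(array([189. , 253.5]), [186, 248, 7, 13, 64])
(array([297.9, 260.8]), [296, 255, 5, 13, 59])
(array([227.9, 270.2]), [225, 265, 6, 12, 62])
[[282.7, 0.0, 255.1], [0.0, 282.7, 191.7], [0.0, 0.0, 1.0]] [[0.359, 0.886, 0.292, 0.132], [0.933, -0.341, -0.113, 0.564], [-0.001, 0.313, -0.95, 0.373], [0.0, 0.0, 0.0, 1.0]]
cam in tool [ 0.079 -0.001 -0.142] [[-0.001, -0.95, -0.313], [1.0, -0.0, -0.001], [0.001, -0.313, 0.95]]
[ 0.572 -0.259  0.045]
[ 0.425 -0.244  0.045]
[0.45  0.233 0.045]
238.0 230.60377502441406 27.069652557373047 [0.48459775 0.04048238 0.045     ]
```

Run:
```python
from h import *
t=imaging.read_camera("top");s=imaging.read_camera("side")
P={"p1":((359.9,196.1),(297.9,260.8)),"p2":((355.5,255.9),(227.9,270.2)),"p3":((155.9,244.6),(201,135.4)),"cl":((223.7,220.8),(233.3,165.6)),"cr":((253.3,223.5),(237.4,183.8)),"core":((237.8,230.4),(227.5,175.8))}
for k,(a,b) in P.items():
    x,e=meet([ray(t,*a),ray(s,*b)]); print(k,x.round(4),np.round(e,4), "top@.066",onz(t,*a,.066 if k[0]=="p" else .075).round(4),"side",onz(s,*b,.060 if k[0]=='p' else .065).round(4))
# chock: orange
for c in (t,s):
    h=cv2.cvtColor(c["frame"],cv2.COLOR_RGB2HSV); m=(h[...,0]>5)&(h[...,0]<20)&(h[...,1]>150)&(h[...,2]>60)
    for b in blobs(m,150):
        if b[1][4]<400: print(b,onz(c,*b[0],.045).round(4))
d=np.linalg.norm
import numpy as np
Rt=R.from_rotvec(env.read_state()["tcp_rot"]).as_matrix(); G=np.diag([-1,1,-1.]); print("turn",R.from_matrix(Rt.T@G).as_rotvec()/np.pi)
```

```text
p1 [ 0.5734 -0.2595  0.0605] [0.0008 0.0008] top@.066 [ 0.572  -0.2576  0.066 ] side [ 0.5743 -0.2592  0.06  ]
p2 [ 0.4275 -0.2455  0.061 ] [0.0008 0.0008] top@.066 [ 0.4271 -0.2439  0.066 ] side [ 0.4284 -0.2449  0.06  ]
p3 [0.4496 0.2362 0.0615] [0.0007 0.0007] top@.066 [0.4491 0.2351 0.066 ] side [0.4505 0.2382 0.06  ]
cl [0.5085 0.0745 0.0661] [0.0008 0.0008] top@.066 [0.5074 0.0739 0.075 ] side [0.5095 0.0757 0.065 ]
cr [0.5031 0.0029 0.0657] [0.0011 0.0011] top@.066 [0.5018 0.0031 0.075 ] side [0.5042 0.0035 0.065 ]
core [0.4859 0.0401 0.0647] [0.0009 0.0009] top@.066 [0.485  0.0399 0.075 ] side [0.4867 0.0397 0.065 ]
(array([118.2,  12.9]), [92, 1, 70, 22, 332]) [1.0505 0.3652 0.045 ]
(array([236.9,  11. ]), [191, 4, 92, 21, 283]) [1.0634 0.0534 0.045 ]
(array([105.4, 268.9]), [94, 259, 24, 21, 339]) [0.3888 0.3599 0.045 ]
(array([176.2, 123.8]), [168, 115, 16, 20, 219]) [0.3898 0.3383 0.045 ]
turn [-1.13676971e-04 -3.13150873e-05 -1.16779754e-01]
```

```bash
python3 -m creep '[[-1,-0.6,0.4,0,0,-0.1168,0.4],[-1,-0.6,0.4,0,0,-0.1168,0.4],[-1,-0.6,0.4,0,0,-0.1168,0.4]]'; python3 -m creep '[[-0.86,-1,0.2,0,0,0,0.4],[-0.86,-1,0.2,0,0,0,0.4],[-0.86,-1,0.2,0,0,0,0.4]]';python3 -m creep '[[-0.86,-1,0.2,0,0,0,0.4],[-0.86,-1,0.2,0,0,0,0.4],[-0.86,-1,0.2,0,0,0,0.4],[-0.86,-1,0.2,0,0,0,0.4]]'
python3 - <<'E'
from h import *
s=st();print(s["tcp_rot"],s["q"].round(2))
w=imaging.read_camera("wrist");cv2.imwrite("pics/w1.png",w["frame"][...,::-1])
print(proj(w,[.4496,.2362,.075]),proj(w,[.45,.236,.045]))
for b in blobs(brass(w["frame"]),30): print(b,onz(w,*b[0],.066).round(4))
E
```

```text
clock: 0.65
ee_pos: [0.2788, 0.4431, 0.1904]
tcp_rot: [0.009, -3.141, 0.001]
force: [0.2, 0.2, 0.4]
grip_width: 0.0511
grasp_force: 0.0
clock: 0.95
ee_pos: [0.3653, 0.3426, 0.1709]
tcp_rot: [0.001, 3.142, -0.001]
force: [0.5, 0.4, -0.4]
grip_width: 0.0514
grasp_force: 0.0
clock: 1.35
ee_pos: [0.4519, 0.2419, 0.1504]
tcp_rot: [-0.006, -3.141, 0.002]
force: [0.3, -0.0, 0.8]
grip_width: 0.0514
grasp_force: 0.0Traceback (most recent call last):
  File "<stdin>", line 2, in <module>
  File "h.py", line 20, in st
    s=env.read_state(); print(round(s["clock"],2),s["ee_pos"].round(4),"f",s["force"].round(1),"w",s["grip_width"].round(4),"g",round(float(s["grasp_force"]),1)); return s
                                                                                                   ^^^^^^^^^^^^^^^^^^^^^
AttributeError: 'float' object has no attribute 'round'
```

```bash
sed -i 's/s\["grip_width"\].round(4)/round(float(s["grip_width"]),4)/' h.py
python3 - <<'E'
from h import *
s=st();print(s["tcp_rot"],s["q"].round(2))
w=imaging.read_camera("wrist");cv2.imwrite("pics/w1.png",w["frame"][...,::-1])
print(proj(w,[.4496,.2362,.075]),proj(w,[.45,.236,.045]))
for b in blobs(brass(w["frame"]),30): print(b,onz(w,*b[0],.066).round(4))
E
```

```text
1.35 [0.4519 0.2419 0.1504] f [ 0.3 -0.   0.8] w 0.0514 g 0.0
[-5.69311240e-03 -3.14090385e+00  1.72985511e-03] [ 0.34  0.06  1.7  -0.    1.38 -1.23]
[249.62030006 198.05092648] [250.06001121 187.57249367]
(array([391.3, 118.3]), [360, 90, 65, 59, 2438]) [0.3874 0.3469 0.066 ]
(array([246.9, 189.1]), [242, 184, 11, 13, 79]) [0.4448 0.2338 0.066 ]
(array([ 21.3, 233.9]), [14, 224, 22, 21, 53]) [0.4859 0.0323 0.066 ]
(array([ 67.1, 255.7]), [59, 244, 21, 24, 80]) [0.5081 0.0685 0.066 ]
```

View pics/w1.png

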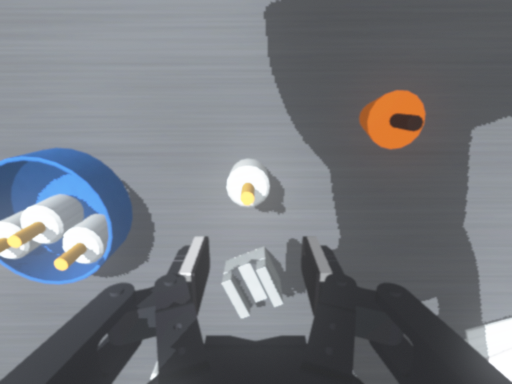

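The wrist view shows the loose punch at (247,185), with its shank top near the predicted (249,198). The vee block is at (250,285), clear of the fingers.

```bash
python3 -m creep '[[0.03,-0.07,0.2,0,0,0,0.4],[0.03,-0.07,0.65,0,0,0,0.4],[0.03,-0.07,0.98,0,0,0,0.4],[0.03,-0.07,0.98,0,0,0,0.4],[0.03,-0.07,0.98,0,0,0,0.4]]'
```

```text
clock: 1.9
ee_pos: [0.4469, 0.2386, 0.0543]
tcp_rot: [0.002, -3.142, -0.0]
force: [0.1, -0.2, 0.8]
grip_width: 0.0514
grasp_force: 0.0
```

Run:
```python
from h import *
for i in range(4):
    s=st();w=imaging.read_camera("wrist")
    print(w["cam_to_world"][:3,3].round(4),s["qvel"].round(3))
for b in blobs(brass(w["frame"]),30): print(b)
for z in (.05,.06,.075):print(proj(w,[.449,.2355,z]))
```

```text
1.9 [0.4469 0.2386 0.0543] f [ 0.1 -0.2  0.8] w 0.0514 g 0.0
[0.3674 0.2375 0.1968] [-0.003 -0.024 -0.027 -0.001  0.004 -0.002]
1.95 [0.4476 0.2387 0.0551] f [0.5 0.  0.3] w 0.0513 g 0.0
[0.3678 0.2375 0.1975] [-0.004 -0.011 -0.01  -0.001 -0.003 -0.002]
2.0 [0.4479 0.2387 0.0554] f [-0.2  0.5 -0.4] w 0.051 g 0.0
[0.368  0.2375 0.1977] [-0.004 -0.005  0.001 -0.002 -0.006 -0.003]
2.05 [0.4479 0.2385 0.0553] f [-0.8  0.3  0.3] w 0.0511 g 0.0
[0.368  0.2373 0.1976] [-0.004  0.002  0.007 -0.001 -0.006 -0.002]
(array([466.4, 138.4]), [412, 94, 100, 92, 6208])
(array([247.6, 258.7]), [238, 235, 22, 44, 647])
[251.82220193 243.38590325]
[251.63131968 252.23791782]
[251.29714213 267.73513995]
```

```bash
python3 -m creep '[[-0.01,-0.04,0.04,0,0,0,0.4],[-0.01,-0.04,0.04,0,0,0,0.4],[-0.01,-0.04,0.04,0,0,0,0.9],[-0.01,-0.04,0.04,0,0,0,1],[-0.01,-0.04,0.04,0,0,0,1],[-0.01,-0.04,0.04,0,0,0,1]]'
```

```text
clock: 2.7
ee_pos: [0.4482, 0.234, 0.0495]
tcp_rot: [-0.0, 3.141, 0.0]
force: [-0.3, 1.5, 2.4]
grip_width: 0.0094
grasp_force: 58.5
```

```bash
python3 -m creep '[[0,0,0,0,0,0,1],[0,0,-0.5,0,0,0,1],[0,0,-1,0,0,0,1],[0,0,-1,0,0,0,1]]'
python3 - <<'E'
from h import *
s=st();w=imaging.read_camera("wrist");cv2.imwrite("pics/w2.png",w["frame"][...,::-1])
E
```

```text
clock: 3.1
ee_pos: [0.4503, 0.2346, 0.1553]
tcp_rot: [-0.0, 3.133, 0.004]
force: [0.1, 0.8, -4.6]
grip_width: 0.0097
grasp_force: 60.0
3.1 [0.4503 0.2346 0.1553] f [ 0.1  0.8 -4.6] w 0.0097 g 60.0
```

View pics/w2.png

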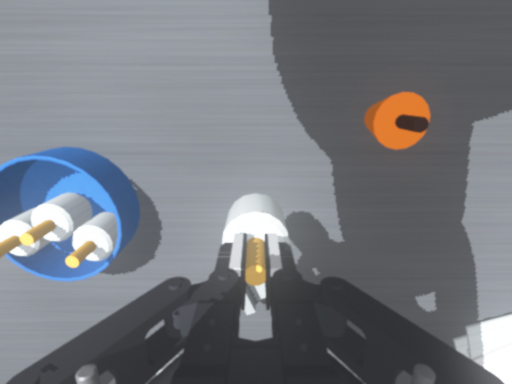

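The punch is held upright and clear of the table. Next I carry it over the canister.

```bash
python3 -m creep '[[-0.08,-0.79,0,0,0,0,1],[-0.08,-0.79,0,0,0,0,1],[-0.08,-0.79,0,0,0,0,1]]'; python3 -m creep '[[-0.08,-0.79,0,0,0,0,1],[-0.08,-0.79,0,0,0,0,1],[-0.08,-0.79,0,0,0,0,1],[-0.08,-0.79,0,0,0,0,1],[-0.08,-0.79,0,0,0,0,1]]'
python3 - <<'E'
from h import *
s=st();w=imaging.read_camera("wrist");cv2.imwrite("pics/w3.png",w["frame"][...,::-1])
for b in blobs(brass(w["frame"]),30): print(b)
for n,p in dict(cl=[.5085,.0745,.08],cr=[.5031,.0029,.08],core=[.4859,.0401,.08],slot=[.467,.077,.005],cen=[.485,.0402,.048]).items(): print(n,proj(w,p).round(1))
E
```

```text
clock: 3.45
ee_pos: [0.4555, 0.1521, 0.1475]
tcp_rot: [-0.004, -3.139, 0.002]
force: [0.2, 0.7, -3.9]
grip_width: 0.0096
grasp_force: 60.0
clock: 3.95
ee_pos: [0.4637, 0.0765, 0.1484]
tcp_rot: [0.001, -3.14, -0.0]
force: [-0.0, 0.4, -4.8]
grip_width: 0.0101
grasp_force: 60.3
3.95 [0.4637 0.0765 0.1484] f [-0.   0.4 -4.8] w 0.0101 g 60.3
(array([208.9, 225.3]), [203, 212, 12, 23, 162])
(array([167.6, 241.5]), [160, 228, 17, 24, 204])
(array([256.2, 268.1]), [246, 239, 20, 46, 511])
cl [254.1 253.4]
cr [168.9 247.7]
core [212.1 229.1]
slot [256.7 181.6]
cen [217.2 213.1]
```

View pics/w3.png

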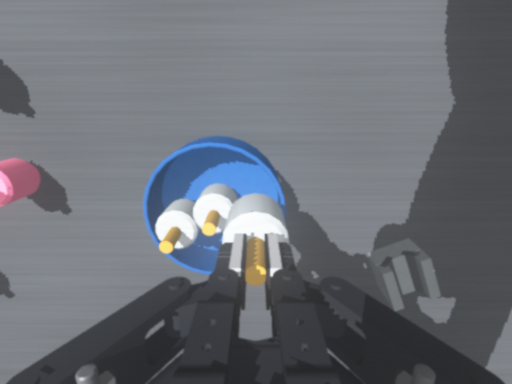

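Shank tips are at (210,230) and (166,246), within 3 px of prediction. The canister centre is near column 215, and the slot below the held punch is clear. Lowering.

```bash
python3 -m creep '[[-0.02,-0.01,0.3,0,0,0,1],[-0.02,-0.01,0.45,0,0,0,1],[-0.02,-0.01,0.55,0,0,0,1],[-0.02,-0.01,0.6,0,0,0,1],[-0.02,-0.01,0.65,0,0,0,1],[-0.02,-0.01,0.7,0,0,0,1],[-0.02,-0.01,0.7,0,0,0,1],[-0.02,-0.01,0.7,0,0,0,1]]'
```

```text
clock: 4.8
ee_pos: [0.4662, 0.0749, 0.0796]
tcp_rot: [-0.0, 3.141, -0.0]
force: [0.3, 0.0, -3.6]
grip_width: 0.0099
grasp_force: 60.3
```

Free entry, no side force. Lowering the remaining 25 mm, slowing near the floor.

```bash
python3 -m creep '[[0,0,0.08,0,0,0,1],[0,0,0.15,0,0,0,1],[0,0,0.19,0,0,0,1],[0,0,0.22,0,0,0,1],[0,0,0.235,0,0,0,1],[0,0,0.24,0,0,0,1],[0,0,0.245,0,0,0,1],[0,0,0.245,0,0,0,1]]'
```

```text
clock: 5.6
ee_pos: [0.4662, 0.0749, 0.0549]
tcp_rot: [-0.0, 3.141, -0.0]
force: [0.4, 0.7, -4.6]
grip_width: 0.0098
grasp_force: 60.3
```

```bash
python3 -m creep '[[0,0,0.005,0,0,0,1],[0,0,0.01,0,0,0,1],[0,0,0.012,0,0,0,1]]'; python3 -m creep '[[0,0,0.005,0,0,0,1],[0,0,0.005,0,0,0,1]]'
```

```text
clock: 5.9
ee_pos: [0.4666, 0.0749, 0.0544]
tcp_rot: [-0.0, 3.14, -0.0]
force: [-3.0, -0.2, 10.8]
grip_width: 0.0099
grasp_force: 61.9
clock: 6.1
ee_pos: [0.4668, 0.0749, 0.0543]
tcp_rot: [-0.0, 3.14, -0.0]
force: [-4.7, 0.6, 15.0]
grip_width: 0.0098
grasp_force: 62.5
```

```bash
python3 -m creep '[[0,0,-0.01,0,0,0,0.7],[0,0,-0.01,0,0,0,0.65],[0,0,-0.01,0,0,0,0.65],[0,0,-0.3,0,0,0,0.65],[0,0,-0.7,0,0,0,0.65],[0,0,-1,0,0,0,0.5],[0,0,-1,0,0,0,0.5]]'; python3 -m creep '[[-0.27,-0.84,0,0,0,0,0.4],[-0.27,-0.84,0,0,0,0,0.4]]';python3 -m creep '[[-0.27,-0.84,0,0,0,0,0.4],[-0.27,-0.84,0,0,0,0,0.4]]';python3 -m creep '[[-0.27,-0.84,0,0,0,0,0.4],[-0.27,-0.84,0,0,0,0,0.4]]';python3 -m creep '[[-0.27,-0.84,0,0,0,0,0.4],[-0.27,-0.84,0,0,0,0,0.4],[-0.27,-0.84,0,0,0,0,0.4],[-0.27,-0.84,0,0,0,0,0.4]]'
python3 - <<'E'
from h import *
s=st();w=imaging.read_camera("wrist");s=st();t=imaging.read_camera("top")
for b in blobs(brass(w["frame"]),30): print(b)
for z in (.045,.06,.075):print(proj(w,[.5735,-.2595,z]))
cv2.imwrite("pics/t2.png",cv2.resize(t["frame"][170:290,170:330,::-1],None,fx=4,fy=4))
print([b for b in blobs(brass(t["frame"]),4) if 200<b[0][0]<280])
E
```

```text
clock: 6.8
ee_pos: [0.4677, 0.0749, 0.157]
tcp_rot: [-0.0, 3.136, -0.0]
force: [0.8, 0.9, -0.4]
grip_width: 0.0426
grasp_force: 0.0
clock: 7.0
ee_pos: [0.4933, -0.0101, 0.1528]
tcp_rot: [-0.004, 3.141, -0.001]
force: [0.6, -0.2, 0.2]
grip_width: 0.0512
grasp_force: 0.0
clock: 7.2
ee_pos: [0.5203, -0.0954, 0.1523]
tcp_rot: [-0.0, -3.141, 0.0]
force: [0.2, 0.5, 0.4]
grip_width: 0.051
grasp_force: 0.0
clock: 7.4
ee_pos: [0.5473, -0.1796, 0.1521]
tcp_rot: [-0.001, -3.141, -0.0]
force: [0.4, 0.6, 0.1]
grip_width: 0.0512
grasp_force: 0.0
clock: 7.8
ee_pos: [0.5738, -0.2615, 0.1517]
tcp_rot: [-0.002, -3.14, -0.002]
force: [0.0, 0.5, 1.0]
grip_width: 0.0509
grasp_force: 0.0
7.8 [ 0.5738 -0.2615  0.1517] f [0.  0.5 1. ] w 0.0509 g 0.0
7.85 [ 0.5738 -0.2607  0.1522] f [ 0.5  0.7 -0.2] w 0.0512 g 0.0
(array([276.4,   1.3]), [270, 0, 13, 4, 42])
(array([382. ,  50.9]), [367, 41, 31, 21, 424])
(array([256.3, 194.6]), [251, 184, 12, 21, 196])
[258.4258882  188.95341053]
[258.62720846 194.13434857]
[258.85315148 199.94894845]
[(array([223.7, 220.7]), [222, 219, 5, 4, 15]), (array([253.3, 223.5]), [252, 222, 4, 4, 14]), (array([237.9, 230.4]), [236, 229, 5, 4, 17]), (array([222.2, 237.6]), [220, 236, 5, 5, 19])]
```

View pics/t2.png

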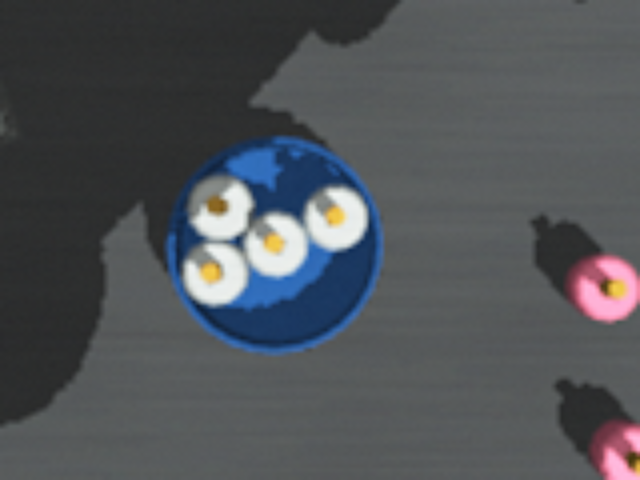

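The crop shows the punch standing in its slot (about (215,272) in the crop), the others undisturbed. The next punch is centred under the gripper.

```bash
python3 -m creep '[[0,0,0.4,0,0,0,0.4],[0,0,0.8,0,0,0,0.4],[0,0,1,0,0,0,0.4],[0,0,1,0,0,0,0.4],[0,0,1,0,0,0,0.4]]'; python3 -m creep '[[0,0,0.02,0,0,0,1],[0,0,0.02,0,0,0,1],[0,0,0.02,0,0,0,1],[0,0,0.02,0,0,0,1],[0,0,0.02,0,0,0,1]]'
```

```text
clock: 8.4
ee_pos: [0.5745, -0.2605, 0.0542]
tcp_rot: [-0.002, 3.141, -0.001]
force: [0.8, 0.0, 1.0]
grip_width: 0.0513
grasp_force: 0.0
clock: 8.9
ee_pos: [0.5746, -0.2611, 0.0523]
tcp_rot: [-0.0, 3.14, -0.001]
force: [-0.2, 2.7, 5.6]
grip_width: 0.0097
grasp_force: 58.5
```

```bash
python3 -m creep '[[0,0,-0.3,0,0,0,1],[0,0,-0.7,0,0,0,1],[0,0,-1,0,0,0,1]]'; python3 -m creep '[[0.375,0.885,0,0,0,0,1],[0.375,0.885,0,0,0,0,1]]';python3 -m creep '[[0.375,0.885,0,0,0,0,1],[0.375,0.885,0,0,0,0,1]]';python3 -m creep '[[0.375,0.885,0,0,0,0,1],[0.375,0.885,0,0,0,0,1],[0.375,0.885,0,0,0,0,1],[0.375,0.885,0,0,0,0,1],[0.375,0.885,0,0,0,0,1]]'
python3 - <<'E'
from h import *
w=imaging.read_camera("wrist");s=st()
h=cv2.cvtColor(w["frame"],cv2.COLOR_RGB2HSV); 
for b in blobs(brass(w["frame"]),30): print(b)
for n,p in dict(cl=[.5085,.0745,.066],cr=[.5031,.0029,.066],core=[.4859,.0401,.066],p3=[.467,.0765,.066]).items(): print(n,proj(w,p).round(1))
E
```

```text
clock: 9.2
ee_pos: [0.5742, -0.2611, 0.1534]
tcp_rot: [-0.0, 3.141, -0.001]
force: [0.1, 0.3, -4.0]
grip_width: 0.0093
grasp_force: 59.3
clock: 9.4
ee_pos: [0.5361, -0.1721, 0.1518]
tcp_rot: [0.002, 3.141, -0.001]
force: [1.0, 0.5, -4.9]
grip_width: 0.0094
grasp_force: 59.4
clock: 9.6
ee_pos: [0.4978, -0.0825, 0.1512]
tcp_rot: [-0.0, -3.142, -0.0]
force: [0.6, 1.3, -3.8]
grip_width: 0.0099
grasp_force: 59.5
clock: 10.1
ee_pos: [0.4619, 0.0039, 0.1513]
tcp_rot: [0.0, 3.141, -0.001]
force: [0.1, 0.3, -4.6]
grip_width: 0.0093
grasp_force: 59.8
10.15 [0.4619 0.0036 0.1511] f [-0.2  0.1 -4.4] w 0.0096 g 59.8
(array([13.9, 63.8]), [0, 54, 31, 19, 416])
(array([ 56.5, 194.2]), [40, 184, 35, 22, 415])
(array([339.2, 204.8]), [329, 194, 21, 22, 259])
(array([255.4, 256.3]), [246, 231, 20, 44, 574])
(array([332. , 246.1]), [323, 234, 20, 24, 275])
cl [334.5 245.3]
cr [255.4 240. ]
core [297.7 222.5]
p3 [341.1 202.3]
```

```bash
python3 -m creep '[[0,0.01,0.3,0,0,0,1],[0,0.01,0.45,0,0,0,1],[0,0.01,0.55,0,0,0,1],[0,0.01,0.6,0,0,0,1],[0,0.01,0.65,0,0,0,1],[0,0.01,0.7,0,0,0,1],[0,0.01,0.7,0,0,0,1]]'; python3 -m creep '[[0,0,0.07,0,0,0,1],[0,0,0.12,0,0,0,1],[0,0,0.16,0,0,0,1],[0,0,0.19,0,0,0,1],[0,0,0.21,0,0,0,1],[0,0,0.23,0,0,0,1],[0,0,0.23,0,0,0,1]]'
```

```text
clock: 10.85
ee_pos: [0.4616, 0.0053, 0.0809]
tcp_rot: [0.0, -3.141, 0.0]
force: [0.3, 1.1, -5.1]
grip_width: 0.0096
grasp_force: 59.8
clock: 11.55
ee_pos: [0.4616, 0.0054, 0.058]
tcp_rot: [0.0, -3.142, -0.0]
force: [2.8, 4.4, -5.4]
grip_width: 0.0099
grasp_force: 59.6
```

```bash
python3 -m creep '[[0,0,0.005,0,0,0,1],[0,0,0.01,0,0,0,1],[0,0,0.013,0,0,0,1]]'; python3 -m creep '[[0,0,0,0,0,0,1]]'
```

```text
clock: 11.85
ee_pos: [0.4619, 0.0054, 0.0572]
tcp_rot: [-0.0, 3.141, -0.0]
force: [0.1, 4.3, 6.1]
grip_width: 0.0096
grasp_force: 60.6
clock: 11.95
ee_pos: [0.4619, 0.0054, 0.0573]
tcp_rot: [-0.0, 3.141, -0.0]
force: [1.8, 5.1, 5.1]
grip_width: 0.0097
grasp_force: 60.5
```

```bash
python3 -m creep '[[0,0,-0.005,0,0,0,0.7],[0,0,-0.005,0,0,0,0.65],[0,0,-0.005,0,0,0,0.65],[0,0,-0.3,0,0,0,0.65],[0,0,-0.7,0,0,0,0.65],[0,0,-1,0,0,0,0.5],[0,0,-1,0,0,0,0.5]]'; python3 -m creep '[[0.115,-0.84,0,0,0,0,0.4],[0.115,-0.84,0,0,0,0,0.4]]';python3 -m creep '[[0.115,-0.84,0,0,0,0,0.4],[0.115,-0.84,0,0,0,0,0.4]]';python3 -m creep '[[0.115,-0.84,0,0,0,0,0.4],[0.115,-0.84,0,0,0,0,0.4],[0.115,-0.84,0,0,0,0,0.4],[0.115,-0.84,0,0,0,0,0.4],[0.115,-0.84,0,0,0,0,0.4]]'
python3 - <<'E'
from h import *
w=imaging.read_camera("wrist");s=st();t=imaging.read_camera("top")
for b in blobs(brass(w["frame"]),30): print(b)
for z in (.045,.06,.075):print(proj(w,[.4275,-.2455,z]))
for b in blobs(brass(t["frame"]),4):
  if 200<b[0][0]<280: print(b[0],onz(t,*b[0],.073).round(4))
E
```

```text
clock: 12.65
ee_pos: [0.4631, 0.005, 0.1607]
tcp_rot: [-0.0, 3.136, -0.002]
force: [-0.2, 0.3, -1.3]
grip_width: 0.0428
grasp_force: 0.0
clock: 12.85
ee_pos: [0.4496, -0.0796, 0.1564]
tcp_rot: [0.004, -3.141, 0.001]
force: [1.4, 0.1, -0.4]
grip_width: 0.051
grasp_force: 0.0
clock: 13.05
ee_pos: [0.4377, -0.1649, 0.1562]
tcp_rot: [-0.0, -3.141, 0.001]
force: [1.2, -0.4, 0.8]
grip_width: 0.0516
grasp_force: 0.0
clock: 13.55
ee_pos: [0.4271, -0.2459, 0.1564]
tcp_rot: [0.001, -3.141, -0.001]
force: [1.0, 0.2, -0.1]
grip_width: 0.0511
grasp_force: 0.0
13.6 [ 0.4272 -0.2457  0.1566] f [ 0.3 -0.2  0.3] w 0.0514 g 0.0
(array([334.3, 111. ]), [324, 104, 21, 16, 262])
(array([254.3, 194.4]), [249, 184, 12, 21, 197])
(array([340.6, 228.9]), [331, 217, 21, 24, 292])
(array([506.5, 264.6]), [499, 259, 13, 15, 82])
[256.73074014 188.05668011]
[256.82272048 193.10818655]
[256.92572802 198.76530011]
[223.9 220.9] [0.5073 0.0736 0.073 ]
[253.4 223.6] [0.5016 0.0028 0.073 ]
[238.  230.5] [0.4848 0.0394 0.073 ]
[222.2 237.6] [0.4675 0.0768 0.073 ]
[251.2 241.3] [0.4595 0.0076 0.073 ]
```

```bash
python3 -m creep '[[0,-0.015,0.4,0,0,0,0.55],[0,-0.015,0.8,0,0,0,0.55],[0,-0.015,1,0,0,0,0.55],[0,-0.015,1,0,0,0,0.55],[0,-0.015,1,0,0,0,0.55]]'; python3 -m creep '[[0,0,0.05,0,0,0,0.55],[0,0,0.05,0,0,0,1],[0,0,0.05,0,0,0,1],[0,0,0.05,0,0,0,1],[0,0,0.05,0,0,0,1]]'
```

```text
clock: 14.15
ee_pos: [0.4276, -0.2478, 0.0576]
tcp_rot: [-0.002, 3.141, -0.001]
force: [-0.1, -0.1, 0.5]
grip_width: 0.0384
grasp_force: 0.0
clock: 14.65
ee_pos: [0.4275, -0.2482, 0.0525]
tcp_rot: [-0.0, 3.141, -0.001]
force: [0.1, 3.2, 6.9]
grip_width: 0.0095
grasp_force: 58.6
```

```bash
python3 -m creep '[[0,0,-0.3,0,0,0,1],[0,0,-0.7,0,0,0,1],[0,0,-1,0,0,0,1]]'; python3 -m creep '[[-0.053,0.967,0,0,0,0,1],[-0.053,0.967,0,0,0,0,1]]';python3 -m creep '[[-0.053,0.967,0,0,0,0,1],[-0.053,0.967,0,0,0,0,1]]';python3 -m creep '[[-0.053,0.967,0,0,0,0,1],[-0.053,0.967,0,0,0,0,1],[-0.053,0.967,0,0,0,0,1],[-0.053,0.967,0,0,0,0,1],[-0.053,0.967,0,0,0,0,1],[-0.053,0.967,0,0,0,0,1]]'
python3 - <<'E'
from h import *
w=imaging.read_camera("wrist");s=st();cv2.imwrite("pics/w5.png",w["frame"][...,::-1])
E
```

```text
clock: 14.95
ee_pos: [0.4271, -0.2482, 0.1538]
tcp_rot: [-0.0, 3.141, -0.001]
force: [0.6, -0.7, -3.4]
grip_width: 0.0097
grasp_force: 59.2
clock: 15.15
ee_pos: [0.4324, -0.151, 0.1525]
tcp_rot: [0.004, 3.14, -0.001]
force: [1.1, 0.4, -3.6]
grip_width: 0.0097
grasp_force: 59.3
clock: 15.35
ee_pos: [0.4372, -0.0529, 0.1519]
tcp_rot: [0.001, 3.141, -0.0]
force: [1.2, -0.2, -2.9]
grip_width: 0.0098
grasp_force: 59.3
clock: 15.95
ee_pos: [0.443, 0.0409, 0.1517]
tcp_rot: [-0.002, -3.141, 0.0]
force: [-0.5, 0.2, -3.4]
grip_width: 0.0097
grasp_force: 59.6
16.0 [0.443  0.0409 0.1518] f [-1.1 -0.6 -2.4] w 0.0097 g 59.6
```

View pics/w5.png

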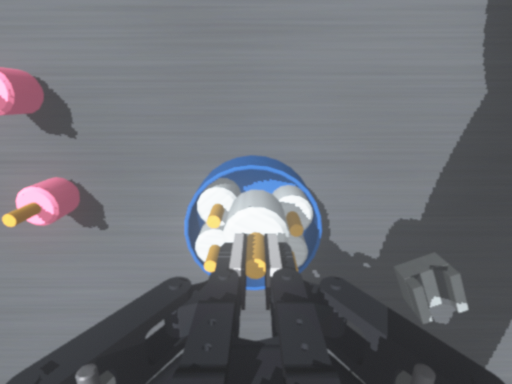

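Neighbouring shanks are at (216,216) and (295,224), symmetric about the held punch at column 256. Lowering.

```bash
python3 -m creep '[[0,0.01,0.25,0,0,0,1],[0,0.01,0.4,0,0,0,1],[0,0.01,0.46,0,0,0,1],[0,0.01,0.5,0,0,0,1],[0,0.01,0.54,0,0,0,1],[0,0.01,0.58,0,0,0,1],[0,0.01,0.6,0,0,0,1],[0,0.01,0.6,0,0,0,1]]'; python3 -m creep '[[0,0,0.03,0,0,0,1],[0,0,0.06,0,0,0,1],[0,0,0.09,0,0,0,1],[0,0,0.1,0,0,0,1]]'
```

```text
clock: 16.8
ee_pos: [0.4433, 0.0429, 0.0919]
tcp_rot: [-0.0, 3.141, -0.0]
force: [3.5, -0.4, -3.8]
grip_width: 0.0095
grasp_force: 59.4
clock: 17.2
ee_pos: [0.4434, 0.0429, 0.0817]
tcp_rot: [-0.0, 3.141, -0.0]
force: [4.7, -2.4, 2.3]
grip_width: 0.0096
grasp_force: 60.1
```

```bash
python3 -m creep '[[-0.005,0,0.03,0,0,0,1],[-0.005,0,0.06,0,0,0,1],[-0.005,0,0.09,0,0,0,1],[-0.005,0,0.12,0,0,0,1],[-0.005,0,0.15,0,0,0,1],[-0.005,0,0.17,0,0,0,1],[-0.005,0,0.17,0,0,0,1]]'
```

```text
clock: 17.9
ee_pos: [0.4438, 0.0428, 0.0646]
tcp_rot: [-0.0, 3.141, -0.0]
force: [6.9, -2.2, -0.9]
grip_width: 0.0097
grasp_force: 59.7
```

```bash
python3 -m creep '[[-0.008,-0.005,0.025,0,0,0,1],[-0.008,-0.005,0.045,0,0,0,1],[-0.008,-0.005,0.06,0,0,0,1],[-0.008,-0.005,0.07,0,0,0,1],[-0.008,-0.005,0.075,0,0,0,1],[-0.008,-0.005,0.075,0,0,0,1]]'
```

```text
clock: 18.5
ee_pos: [0.4443, 0.0425, 0.0575]
tcp_rot: [0.0, -3.142, -0.0]
force: [2.0, 0.1, 4.2]
grip_width: 0.0099
grasp_force: 60.4
```

```bash
python3 -m creep '[[0,0,-0.002,0,0,0,0.72],[0,0,-0.002,0,0,0,0.72],[0,0,-0.002,0,0,0,0.72],[0,0,-0.3,0,0,0,0.72],[0,0,-0.7,0,0,0,0.65],[0,0,-1,0,0,0,0.5],[0,0,-1,0,0,0,0.5]]'; python3 -m creep '[[0.138,0.77,0,0,0,0,0.4],[0.138,0.77,0,0,0,0,0.4]]';python3 -m creep '[[0.138,0.77,0,0,0,0,0.4],[0.138,0.77,0,0,0,0,0.4]]';python3 -m creep '[[0.138,0.77,0,0,0,0,0.4],[0.138,0.77,0,0,0,0,0.4]]';python3 -m creep '[[0.138,0.77,0,0,0,0,0.4],[0.138,0.77,0,0,0,0,0.4],[0.138,0.77,0,0,0,0,0.4],[0.138,0.77,0,0,0,0,0.4],[0.138,0.77,0,0,0,0,0.4]]'
python3 - <<'E'
from h import *
w=imaging.read_camera("wrist");s=st();t=imaging.read_camera("top")
h=cv2.cvtColor(w["frame"],cv2.COLOR_RGB2HSV);m=(h[...,0]<22)&(h[...,1]>150)&(h[...,2]>50)
for b in blobs(m,100): print(b)
cv2.imwrite("pics/b.png",np.hstack([w["frame"][:,150:400,::-1],cv2.resize(t["frame"][190:270,200:280,::-1],(384,384))]))
for b in blobs(brass(t["frame"]),4):
  if 200<b[0][0]<280: print(b[0],onz(t,*b[0],.075).round(4)-[0,.0015,0])
E
```

```text
clock: 19.2
ee_pos: [0.4457, 0.0424, 0.161]
tcp_rot: [-0.0, 3.136, -0.001]
force: [0.3, -0.1, -0.3]
grip_width: 0.0427
grasp_force: 0.0
clock: 19.4
ee_pos: [0.4298, 0.1207, 0.1568]
tcp_rot: [-0.003, -3.141, -0.001]
force: [0.7, -0.2, 0.7]
grip_width: 0.051
grasp_force: 0.0
clock: 19.6
ee_pos: [0.4156, 0.1987, 0.1566]
tcp_rot: [0.001, -3.141, -0.0]
force: [0.3, -0.5, -0.2]
grip_width: 0.0515
grasp_force: 0.0
clock: 19.8
ee_pos: [0.4017, 0.2759, 0.1565]
tcp_rot: [0.002, -3.141, -0.0]
force: [0.5, -1.1, 0.8]
grip_width: 0.0511
grasp_force: 0.0
clock: 20.3
ee_pos: [0.389, 0.3497, 0.1568]
tcp_rot: [-0.0, -3.141, 0.001]
force: [0.1, -0.3, -0.0]
grip_width: 0.0509
grasp_force: 0.0
20.35 [0.3892 0.3496 0.157 ] f [ 0.7 -0.8 -0.2] w 0.0515 g 0.0
(array([265.6, 188. ]), [241, 165, 51, 49, 1718])
[223.7 220.8] [0.5074 0.0724 0.075 ]
[253.3 223.5] [0.5018 0.0016 0.075 ]
[237.8 230.4] [0.485  0.0384 0.075 ]
[222.2 237.5] [0.4678 0.0751 0.075 ]
[251.3 241.3] [0.4596 0.0058 0.075 ]
[235.9 247.7] [0.4441 0.0422 0.075 ]
```

View pics/b.png

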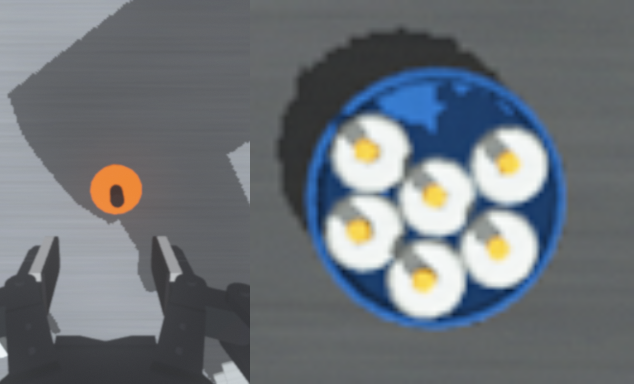

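The left panel shows the chock's rim centred at (266,188). The right panel shows all six punches standing with one slot free at the top.

Run:
```python
from h import *
w=imaging.read_camera("wrist");s=st()
h=cv2.cvtColor(w["frame"],cv2.COLOR_RGB2HSV);m=(h[...,0]<22)&(h[...,1]>150)&(h[...,2]>50)
p=np.argwhere(m)[:,::-1].astype(np.float32)
(x,y),r=cv2.minEnclosingCircle(cv2.convexHull(p)); print(x,y,r,onz(w,x,y,.05),onz(w,x+r,y,.05)-onz(w,x-r,y,.05),onz(w,x,y+r,.05)-onz(w,x,y-r,.05))
```

```text
20.45 [0.3893 0.3497 0.1573] f [ 0.7 -0.2 -0.3] w 0.0512 g 0.0
265.7369384765625 188.8842010498047 25.42726707458496 [0.38928185 0.35825664 0.05      ] [6.38364952e-05 4.71320211e-02 2.77555756e-17] [4.95056997e-02 5.04192203e-04 2.77555756e-17]
```

```bash
python3 -m creep '[[0,0.086,0.3,0,0,0,0.4],[0,0.086,0.7,0,0,0,0.4],[0,0.086,0.98,0,0,0,0.4],[0,0.086,0.98,0,0,0,0.4],[0,0.086,0.98,0,0,0,0.4]]'; python3 -m creep '[[0,0,0.04,0,0,0,0.5],[0,0,0.04,0,0,0,0.7],[0,0,0.04,0,0,0,0.85],[0,0,0.04,0,0,0,1],[0,0,0.04,0,0,0,1],[0,0,0.04,0,0,0,1]]'
```

```text
clock: 20.95
ee_pos: [0.3895, 0.3588, 0.0601]
tcp_rot: [0.001, 3.142, -0.0]
force: [0.9, 0.1, 0.7]
grip_width: 0.0512
grasp_force: 0.0
clock: 21.55
ee_pos: [0.3895, 0.3593, 0.0563]
tcp_rot: [-0.0, 3.14, 0.001]
force: [-0.9, -0.5, 5.4]
grip_width: 0.0099
grasp_force: 58.5
```

```bash
python3 -m creep '[[0,0,-0.3,0,0,0,1],[0,0,-0.7,0,0,0,1],[0,0,-1,0,0,0,1]]'; python3 -m creep '[[-0.34,-0.81,0,0,0,0,1],[-0.34,-0.81,0,0,0,0,1]]';python3 -m creep '[[-0.34,-0.81,0,0,0,0,1],[-0.34,-0.81,0,0,0,0,1]]';python3 -m creep '[[-0.34,-0.81,0,0,0,0,1],[-0.34,-0.81,0,0,0,0,1]]';python3 -m creep '[[-0.34,-0.81,0,0,0,0,1],[-0.34,-0.81,0,0,0,0,1],[-0.34,-0.81,0,0,0,0,1],[-0.34,-0.81,0,0,0,0,1],[-0.34,-0.81,0,0,0,0,1],[-0.34,-0.81,0,0,0,0,1]]'
python3 - <<'E'
from h import *
w=imaging.read_camera("wrist");s=st();cv2.imwrite("pics/w6.png",w["frame"][...,::-1])
for b in blobs(brass(w["frame"]),30): print(b,onz(w,*b[0],.066).round(4))
E
```

```text
clock: 21.85
ee_pos: [0.3892, 0.3592, 0.1578]
tcp_rot: [-0.0, 3.14, 0.001]
force: [0.4, 0.1, -0.9]
grip_width: 0.0096
grasp_force: 58.5
clock: 22.05
ee_pos: [0.4235, 0.2773, 0.1567]
tcp_rot: [-0.004, 3.139, 0.001]
force: [1.6, -0.4, -1.3]
grip_width: 0.01
grasp_force: 58.7
clock: 22.25
ee_pos: [0.4577, 0.195, 0.1559]
tcp_rot: [-0.0, 3.141, -0.0]
force: [0.6, 1.1, -0.5]
grip_width: 0.0099
grasp_force: 58.7
clock: 22.45
ee_pos: [0.4917, 0.1138, 0.1559]
tcp_rot: [0.0, 3.141, -0.0]
force: [0.4, 0.7, -0.2]
grip_width: 0.0097
grasp_force: 58.7
clock: 23.05
ee_pos: [0.5248, 0.0361, 0.1555]
tcp_rot: [-0.002, 3.141, -0.0]
force: [0.1, 0.1, -0.8]
grip_width: 0.0098
grasp_force: 58.7
23.1 [0.5249 0.0361 0.1555] f [-0.5 -0.6 -0.7] w 0.0098 g 58.7
(array([264.5,  97.5]), [259, 91, 12, 14, 139]) [0.4445 0.0422 0.066 ]
(array([ 11.5, 118. ]), [0, 111, 26, 15, 318]) [ 0.4602 -0.1591  0.066 ]
(array([216.5, 118.9]), [210, 112, 14, 14, 158]) [0.4607 0.0041 0.066 ]
(array([304.8, 129.2]), [297, 122, 16, 16, 186]) [0.4687 0.0749 0.066 ]
(array([257.9, 151.8]), [252, 144, 13, 16, 155]) [0.487  0.0372 0.066 ]
(array([212.6, 171.6]), [206, 162, 14, 18, 167]) [ 0.5039 -0.001   0.066 ]
(array([299. , 177.6]), [292, 168, 16, 20, 210]) [0.5091 0.0722 0.066 ]
(array([254.5, 223.7]), [215, 199, 81, 54, 2257]) [0.552  0.0344 0.066 ]
```

View pics/w6.png

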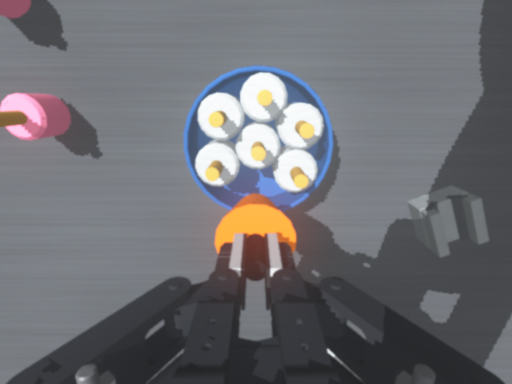

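All six punches are upright, the chock is held straight, and the free slot is near (258,195). Lowering into it.

```bash
python3 -m creep '[[0,-0.005,0.3,0,0,0,1],[0,-0.005,0.5,0,0,0,1],[0,-0.005,0.6,0,0,0,1],[0,-0.005,0.67,0,0,0,1],[0,-0.005,0.72,0,0,0,1],[0,-0.005,0.75,0,0,0,1],[0,-0.005,0.75,0,0,0,1]]'; python3 -m creep '[[0,0,0.02,0,0,0,1],[0,0,0.04,0,0,0,1],[0,0,0.06,0,0,0,1],[0,0,0.06,0,0,0,1]]'
```

```text
clock: 23.8
ee_pos: [0.5252, 0.0346, 0.0805]
tcp_rot: [-0.0, 3.141, -0.0]
force: [-0.1, 0.1, -0.7]
grip_width: 0.0096
grasp_force: 58.7
clock: 24.2
ee_pos: [0.525, 0.0345, 0.0741]
tcp_rot: [0.0, -3.141, 0.0]
force: [-0.4, -0.2, -0.3]
grip_width: 0.0097
grasp_force: 58.7
```

```bash
python3 -m creep '[[0,0,0.015,0,0,0,1],[0,0,0.03,0,0,0,1],[0,0,0.045,0,0,0,1],[0,0,0.045,0,0,0,1]]'; python3 -m creep '[[0,0,0.01,0,0,0,1],[0,0,0.02,0,0,0,1],[0,0,0.02,0,0,0,1]]'
```

```text
clock: 24.6
ee_pos: [0.5252, 0.0346, 0.0697]
tcp_rot: [-0.0, 3.142, -0.0]
force: [1.7, 0.4, -0.2]
grip_width: 0.0098
grasp_force: 58.7
clock: 24.9
ee_pos: [0.5253, 0.0346, 0.0679]
tcp_rot: [-0.0, 3.141, -0.0]
force: [2.6, 0.2, 0.7]
grip_width: 0.0098
grasp_force: 58.8
```

```bash
python3 -m creep '[[0,0,0.01,0,0,0,1],[0,0,0.02,0,0,0,1],[0,0,0.02,0,0,0,1]]'; python3 -m creep '[[0,0,0.01,0,0,0,1],[0,0,0.02,0,0,0,1],[0,0,0.02,0,0,0,1]]'
```

```text
clock: 25.2
ee_pos: [0.5253, 0.0347, 0.0659]
tcp_rot: [-0.0, 3.141, 0.0]
force: [3.7, 2.0, 4.4]
grip_width: 0.0099
grasp_force: 59.1
clock: 25.5
ee_pos: [0.5251, 0.0347, 0.0639]
tcp_rot: [0.0, -3.142, -0.0]
force: [1.1, 2.2, 4.2]
grip_width: 0.0099
grasp_force: 59.3
```

```bash
python3 -m creep '[[0,0,0.01,0,0,0,1],[0,0,0.015,0,0,0,1],[0,0,0.015,0,0,0,1]]'; python3 -m creep '[[0,0,0.005,0,0,0,1],[0,0,0.01,0,0,0,1],[0,0,0.01,0,0,0,1]]'
```

```text
clock: 25.8
ee_pos: [0.525, 0.0347, 0.0626]
tcp_rot: [0.0, -3.142, -0.0]
force: [-1.5, 2.6, 8.4]
grip_width: 0.0097
grasp_force: 59.7
clock: 26.1
ee_pos: [0.5251, 0.0347, 0.062]
tcp_rot: [-0.0, 3.141, 0.0]
force: [-3.2, 2.3, 15.4]
grip_width: 0.01
grasp_force: 60.3
```

```bash
python3 -m creep '[[0,0,0.005,0,0,0,1],[0,0,0.008,0,0,0,1],[0,0,0.008,0,0,0,1]]'; python3 -m creep '[[0,0,0.003,0,0,0,1],[0,0,0.003,0,0,0,1],[0,0,0.003,0,0,0,1]]'
```

```text
clock: 26.4
ee_pos: [0.5252, 0.0347, 0.0616]
tcp_rot: [-0.0, 3.141, 0.0]
force: [-5.6, 3.2, 21.4]
grip_width: 0.0098
grasp_force: 60.9
clock: 26.7
ee_pos: [0.5251, 0.0347, 0.0614]
tcp_rot: [-0.0, 3.141, 0.0]
force: [-6.3, 2.5, 23.9]
grip_width: 0.0097
grasp_force: 61.1
```

```bash
python3 -m creep '[[0.006,-0.003,0.002,0,0,0,1],[0.006,-0.003,0.004,0,0,0,1],[0.006,-0.003,0.004,0,0,0,1]]'; python3 -m creep '[[0,0,0.004,0,0,0,1],[0,0,0.004,0,0,0,1],[0,0,0.004,0,0,0,1]]'
```

```text
clock: 27.0
ee_pos: [0.525, 0.0346, 0.0613]
tcp_rot: [-0.0, 3.14, 0.001]
force: [-3.8, 4.9, 24.4]
grip_width: 0.01
grasp_force: 61.3
clock: 27.3
ee_pos: [0.525, 0.0346, 0.0611]
tcp_rot: [-0.0, 3.14, 0.001]
force: [-6.1, 4.8, 28.7]
grip_width: 0.01
grasp_force: 61.9
```

```bash
python3 -m creep '[[0,0,-0.01,0,0,0,1],[0,0,-0.014,0,0,0,1],[0,0,-0.014,0,0,0,0.72],[0,0,-0.014,0,0,0,0.7],[0,0,-0.014,0,0,0,0.7],[0,0,-0.2,0,0,0,0.7],[0,0,-0.5,0,0,0,0.7],[0,0,-0.9,0,0,0,0.6]]'; python3 -m creep '[[0.8,0,-0.3,0,0,0,0.5],[0.8,0,-0.3,0,0,0,0.5],[0.8,0,-0.3,0,0,0,0.5],[0.8,0,-0.3,0,0,0,0.5],[0.8,0,-0.3,0,0,0,0.5]]'
python3 - <<'E'
from h import *
w=imaging.read_camera("wrist");st();t=imaging.read_camera("top");sd=imaging.read_camera("side")
for b in blobs(brass(t["frame"]),4):
  if 200<b[0][0]<280: print(b[0],b[1][4],onz(t,*b[0],.075).round(4)-[0,.0015,0])
u,v=proj(sd,[.485,.04,.04]).astype(int)
cv2.imwrite("pics/f.png",np.hstack([cv2.resize(t["frame"][190:270,200:280,::-1],(384,384)),cv2.resize(sd["frame"][v-48:v+48,u-48:u+48,::-1],(384,384))]))
E
```

```text
clock: 28.1
ee_pos: [0.5234, 0.0342, 0.1489]
tcp_rot: [0.0, -3.138, -0.0]
force: [1.4, 0.4, 0.0]
grip_width: 0.034
grasp_force: 0.0
clock: 28.6
ee_pos: [0.4448, 0.0342, 0.179]
tcp_rot: [-0.0, -3.141, 0.0]
force: [-1.1, 0.9, -0.3]
grip_width: 0.0427
grasp_force: 0.0
28.65 [0.4449 0.0342 0.1788] f [0.  0.6 0.8] w 0.043 g 0.0
[240.1 213.5] 233 [0.5253 0.0335 0.075 ]
```

View pics/f.png

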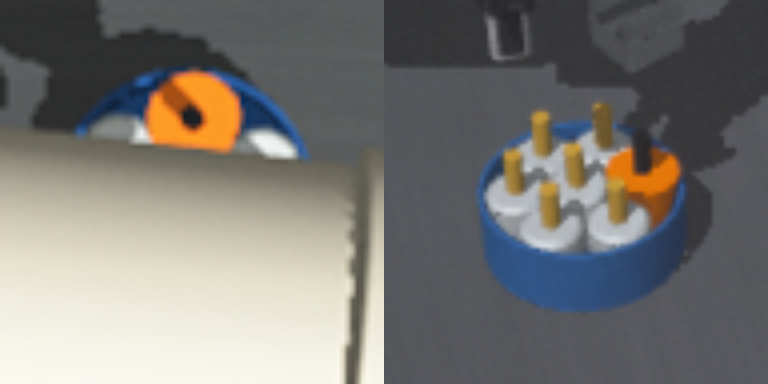

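Side view: all six punches stand, the chock sits in its slot and is upright. I'll check it is fully home by pressing its grip from above with shut fingers.

```bash
python3 -m creep '[[-0.803,0.003,0,0,0,0,1],[-0.803,0.003,0,0,0,0,1],[-0.803,0.003,0,0,0,0,1],[-0.803,0.003,0.4,0,0,0,1],[-0.803,0.003,0.7,0,0,0,1],[-0.803,0.003,0.75,0,0,0,1],[-0.803,0.003,0.75,0,0,0,1]]'; python3 -m creep '[[0,0,0.05,0,0,0,1],[0,0,0.1,0,0,0,1],[0,0,0.13,0,0,0,1],[0,0,0.13,0,0,0,1]]'; python3 -m creep '[[0,0,0.02,0,0,0,1],[0,0,0.04,0,0,0,1],[0,0,0.04,0,0,0,1]]'
```

```text
clock: 29.45
ee_pos: [0.5244, 0.0346, 0.1041]
tcp_rot: [0.0, -3.14, -0.0]
force: [-0.3, 0.7, 0.6]
grip_width: -0.0002
grasp_force: 0.0
clock: 29.85
ee_pos: [0.5247, 0.0346, 0.0914]
tcp_rot: [0.0, -3.142, 0.0]
force: [-0.2, -0.7, 0.1]
grip_width: 0.0003
grasp_force: 0.0
clock: 30.15
ee_pos: [0.5247, 0.0346, 0.0872]
tcp_rot: [0.0, -3.141, 0.0]
force: [-1.0, 0.1, 1.1]
grip_width: 0.0
grasp_force: 0.0
```

```bash
python3 -m creep '[[0,0,0.01,0,0,0,1],[0,0,0.02,0,0,0,1],[0,0,0.02,0,0,0,1]]'; python3 -m creep '[[0,0,0.007,0,0,0,1],[0,0,0.01,0,0,0,1],[0,0,0.01,0,0,0,1]]'
```

```text
clock: 30.45
ee_pos: [0.5249, 0.0346, 0.0855]
tcp_rot: [-0.0, 3.141, -0.0]
force: [-0.4, 0.5, 1.6]
grip_width: -0.0001
grasp_force: 0.5
clock: 30.75
ee_pos: [0.5251, 0.0346, 0.0852]
tcp_rot: [-0.0, 3.141, -0.0]
force: [-2.9, -0.1, 11.7]
grip_width: 0.0001
grasp_force: 5.7
```

```bash
python3 -m creep '[[0,0,0.007,0,0,0,1],[0,0,0.01,0,0,0,1],[0,0,0.01,0,0,0,1]]'; python3 -m creep '[[0,0,-0.1,0,0,0,1],[0,0,-0.5,0,0,0,1],[0,0,-1,0,0,0,1],[0,0,-1,0,0,0,1]]'; python3 -m creep '[[1,0.6,-0.5,0,0,0,0.5],[1,0.6,-0.5,0,0,0,0.5],[1,0.6,-0.5,0,0,0,0.5],[1,0.6,-0.5,0,0,0,0.5]]';python3 -m creep '[[0.3,1,0,0,0,0,0.5],[0.3,1,0,0,0,0,0.5],[0.3,1,0,0,0,0,0.5]]';python3 -m creep '[[0.3,1,0,0,0,0,0.5],[0.3,1,0,0,0,0,0.5],[0.3,1,0,0,0,0,0.5],[0.3,1,0,0,0,0,0.5]]'
python3 - <<'E'
from h import *
st();t=imaging.read_camera("top")
for b in blobs(brass(t["frame"]),4):
  if 200<b[0][0]<280: print(b[0],b[1][4],onz(t,*b[0],.075).round(4)-[0,.0015,0])
for u,v in [(0,0)]: pass
sd=imaging.read_camera("side")
for b in blobs(brass(sd["frame"])):
  if b[1][4]<500: print(b)
E
```

```text
clock: 31.05
ee_pos: [0.5254, 0.0346, 0.0849]
tcp_rot: [-0.0, 3.14, -0.0]
force: [-6.6, 0.2, 21.2]
grip_width: 0.0001
grasp_force: 10.4
clock: 31.45
ee_pos: [0.527, 0.0345, 0.19]
tcp_rot: [-0.0, 3.133, -0.001]
force: [0.3, 0.1, -1.2]
grip_width: 0.0
grasp_force: 0.0
clock: 31.85
ee_pos: [0.4234, 0.0959, 0.2356]
tcp_rot: [-0.003, 3.138, 0.001]
force: [0.7, -1.6, -0.5]
grip_width: 0.043
grasp_force: 0.0
clock: 32.15
ee_pos: [0.3935, 0.1982, 0.2333]
tcp_rot: [0.006, -3.141, -0.002]
force: [-0.5, 0.5, -0.2]
grip_width: 0.0427
grasp_force: 0.0
clock: 32.55
ee_pos: [0.3647, 0.2952, 0.2329]
tcp_rot: [0.004, -3.141, 0.001]
force: [-0.2, -0.7, -0.4]
grip_width: 0.0428
grasp_force: 0.0
32.55 [0.3647 0.2952 0.2329] f [-0.2 -0.7 -0.4] w 0.0428 g 0.0
[240.  214.6] 275 [0.5227 0.0337 0.075 ]
[223.3 220.7] 19 [0.5077 0.0734 0.075 ]
[254.1 224.3] 16 [ 4.999e-01 -3.000e-04  7.500e-02]
[237.8 231.7] 17 [0.4819 0.0383 0.075 ]
[222.2 237.5] 18 [0.4678 0.0751 0.075 ]
[251.3 241.3] 15 [0.4596 0.0058 0.075 ]
[235.6 247.9] 17 [0.4437 0.0429 0.075 ]
(array([233.3, 165.6]), [231, 161, 5, 11, 45])
(array([217.9, 167.9]), [216, 163, 5, 11, 44])
(array([226.2, 175.9]), [224, 171, 5, 11, 40])
(array([210.9, 177.4]), [209, 172, 5, 11, 41])
(array([242.9, 180.4]), [234, 172, 19, 19, 232])
(array([219.9, 185.8]), [218, 181, 5, 11, 43])
(array([235.6, 238.7]), [233, 233, 6, 13, 62])
(array([189. , 253.5]), [186, 248, 7, 13, 64])
```

```bash
python3 -c "
from plant import env
print(env.job_done())"
```

```text
the job is handed in; nothing more can be done
None
```

The three loose punches stand on the canister floor in the ring, and the chock is pressed into the last place until it went no further, its underside about 0.5 mm above the floor; I let go of it and handed the job in at about 33 s.

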